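# Seat a press tool and snap the toggle clamp shut

### The arm

A 7-joint arm with a two-finger parallel gripper is mounted at the origin on the work surface. World frame = base frame: x ahead of the robot, y to its left, z up, the work surface at z = 0. Lengths are in m, angles in rad, forces in N, time in s.
With the tool pointing down it reaches from about 0.35 to 0.9 m from the base axis. Payload 7.2 kg.
Tool frame: the origin (TCP) lies on the centre line of the jaws, within the pads' length; the fingertips stand 19 mm ahead of it and the grasp point (between the pads) is the TCP; z points along the fingers, y is the direction in which the jaws open and shut (so a half turn about z gives the same grasp; the last joint's range is limited). The gripper opens to 85 mm and grips with 20 to 120 N. Pads are 22 mm wide; open, the fingers measure 114 mm over their backs; the gripper's body (76 mm by 85 mm) begins 54 mm behind the grasp point. The pads swing forward as they close: fully open they stand 13 mm farther back than shut.
Start: joints at [1.149, 0.411, -0.013, 1.596, 0.006, 1.134, -0.082], TCP at [0.217, -0.586, 0.25] pointing down, gripper open.
Joint ranges: [-2.95, 2.95], [-0.29, 1.99], [-1.47, 1.44], [0.14, 2.54], [-1.03, 4.17], [0.13, 1.85], [-2.86, 2.86]. Speed limits (rad/s): [2.39, 2.39, 3.01, 3.01, 3.14, 3.14, 3.14].

### API

Orientations are given as a unit quaternion [x, y, z, w].
In Python, from plant import bot gives the robot as it stands.
- The arm moves only by the tool drive_tool, never from a script. Its argument "deltas" is a list of rows, each a list of 7 numbers: the finger opening in m, from 0 to 0.0854, then the shift along the tool's x, y, z in m, then the turn, a rotation vector about the tool's x, y, z in degrees. A call has exactly 8 rows; each row shifts and turns the pose as measured when the row begins, along the tool's axes as they then stand; what a row does not reach is not made up. A row lasts 1/12 s, in which the tool goes at most 41.7 mm and 7.16 degrees, less where a joint would pass 70% of its speed; a pose out of reach is approached as far as the arm can. A call is refused whole if a number of a shift passes 0.0417 or a number of a turn 7.16, either way. A call with a gripper value outside its range is refused whole. The fingers move at their own pace and stop on an object; "squeeze" is the grip in N (left out, the last holds). Time passes only in rows, so rows that do not move let the fingers close, or fill a call up. It gives the time, the measured TCP pose, the force and the opening at its end, in the units of the state.
- bot.state(): the state, without advancing time (a new reading comes with each control period).
- bot.camera(name): name is "scene" or "top"; returns a dict with "color" (400x640x3 uint8, red, green, blue), "K" (3x3 intrinsics, pixels), "R" (3x3) and "t" (3): a world point X has camera coordinates R X + t. Camera axes: x right, y down, z forward; pixel columns grow to the right and rows downward; lengths in m; the calibration is good to about 2 mm. A picture is of the moment at which its call begins. There is no depth.
- bot.close_job(): hands the job in, once; it reports no verdict.
Trained networks look in a picture, given as the dict that the camera call returned (one of the last four; its "shot" number tells which), for a name from the list of things; names that differ only in an ending like _2 or _b are one class to them, and where a whole thing is asked for, a point or a joint stands for the part that bears it (a point fixed in the world has none). Each returns a list of dicts, best first, with "conf" (0 to 1); they miss things now and then, are a little off and sometimes report something else, mostly with a low value. They report only what shows in the picture. A call takes as long as a camera call. They do not tell look-alikes from the thing itself.
- bot.look_for(picture, query): "location" ([x, y, z] in m, in world coordinates, good to about 4 mm: the middle of the surface that is visible of it).
The state is a dict: "time": time; "joints": joint angles; "dq": joint speeds; "joint_torque": joint torques, N m; "position": TCP position; "tool_rot": TCP orientation; "force": force on the tool from outside, world axes, zero at the start; "ft_torque": the same for the moment, N m; "finger_gap": finger opening in m.
Only numpy, scipy, OpenCV 4.12 (cv2) and the standard library are available. Lean on these libraries where they do the work, as an engineer would, in place of code of your own. Each camera call takes 0.05 s, during which the arm holds its last target.

### The job

Push the teal press tool along its guide rails until it sits fully home against the stop bar of the setting fixture, then push the red-knobbed clamp lever over its dead point until it snaps into lock, with its hold-down foot on the tool. Only push: do not lift the tool and do not touch the steel dial on top of it, which is already set. Leave the red spare tool, the grease jar and the screwdriver where they are, and finish clear of everything.

Things in the scene. Friction and masses are not known exactly. Their poses are not given: they have to be found in the camera images.
- fixture: Fixed aluminium plate 240 x 240 x 12 mm on the black bench. Origin at bench height, below where the seated tool's centre belongs; z up. Plate spans x -165..+75, y -75..+165 mm. The tool slides to the fixture's +x (roughly away from the robot) between two rails (8 mm high on the plate, inner faces y = +-52.5 mm) up to a steel stop bar (face at x = +50 mm, 26 mm high on the plate).
- tool_mid (a point): Middle of the loose teal press tool (0.6 to 0.95 kg), 35 mm above its underside; axes parallel to the fixture's within 1 deg. Steel foot 100 x 100 x 20 mm, on it a teal body 90 (x) x 48 (y) mm, top 70 mm above the underside. It stands on the plate (underside 12 mm above the bench) and starts 40 to 70 mm short of home, with 2.5 mm side play. Home: this point at x = 0 in the fixture's frame.
- tool_front (a point): Centre of the teal tool's front face, on its -x side, 50 mm from point tool_mid: the face to push. Body and foot are flush there: it is flat, 48 mm wide, from 12 to 82 mm above the bench.
- tool_dial: Stepped steel dial on top of the teal tool, 42 mm diameter, 22 mm high, fixed to the tool 3 mm ahead (+x) of its centre; origin at the centre of its underside. Not to be touched.
- lever_pivot (a point): Pivot of the clamp lever, fixed to the fixture at (0, 130, 62) mm in its frame; the lever turns about the fixture's x axis. It lies between two steel cheeks that stand at the fixture's +y side (x +-17 mm, y 95 to 141 mm, up to 74 mm above the bench). The hold-down arm has its own pivot beside it, at (0, 105, 55) mm.
- lever_knob (a point): Centre of the red ball knob, 30 mm diameter, on the end of the clamp lever, a 12 mm round steel bar; 125 mm from the pivot. Open, the lever leans 45 deg outwards (fixture's +y), knob centre 150 mm above the bench; locked, it leans 35 deg inwards (-y) over the tool, knob centre 164 mm above the bench.
- lever (a joint): Lever angle, rad: 0 = open, growing as it swings up and over to the fixture's -y, 1.40 = locked at its end stop. Starts open. Short of the dead point, about 0.95, a spring resists (up to about 7 N at the knob) and throws it back; beyond, it snaps by itself to 1.40 and stays. The linked hold-down arm (70 mm) swings from upright to level and sets its 14 mm rubber foot on the tool's +y flange.
- spare: Bystander: a red press tool of the same shape (100 x 100 x 70 mm plus a 22 mm dial) loose on the bench at the fixture's -y side; origin at the centre of its underside.
- grease: Bystander: white jar with black lid, 52 mm diameter, 75 mm high, loose on the bench beyond the fixture; origin at the centre of its underside.
- driver: Bystander: screwdriver with a green handle, 190 mm long, about 30 mm thick, lying loose on the bench on the robot's side of the clamp; origin at its middle, on the bench, x axis along it.
Things that resemble listed ones, but are neither listed nor needed, are in the scene too. What is shaped like the part that bears tool_mid but yellow is not meant.

How it is judged:
On the way, in this order (a step that is already met when the one before it is completed fails the run):
1. the tool is fully home against the stop bar while the clamp is still open (x of tool_mid in the frame of fixture above -0.003 m and value of joint lever below 0.6 rad), for 0.2 s.
2. the lever has snapped past its dead point into lock (value of joint lever above 1.33 rad), for 0.2 s.
At the end, for the whole second after the job is handed in: The lever rests in lock (above 1.33 rad), the tool stands flat and at rest on the plate, within 3 mm of the stop bar (value of joint lever above 1.33 rad and x of tool_mid in the frame of fixture between -0.003 and 0.004 m and z of tool_mid in the frame of fixture below 0.051 m and angle between tool_mid's own z axis and vertical below 0.04 rad and linear speed of tool_dial below 0.01 m/s); the robot touches nothing.
It fails at once if the press tool is lifted (more than 10 mm) or tipped (more than 0.2 rad) (z of tool_mid in the frame of fixture above 0.057 m or angle between tool_mid's own z axis and vertical above 0.2 rad).
It fails at once if the dial on the tool is touched (contact force between any of the fingers, the arm and tool_dial above 0.5 N).
It fails at once if the spare tool, the jar or the screwdriver is moved by more than 15 mm (distance of any of spare, grease, driver from where it was at the start of the episode above 0.015 m).
It also fails if it takes over 48 s, if anything falls off the work surface, if the arm or the gripper's body presses on something with over 40 N, if the wrist force passes 120 N, or if a joint passes its speed limit or range.

## Working session

There is one attempt and no reset: what is moved stays moved. The work goes in short steps, Python scripts to look and compute and a tool call to move; the robot and the scene stay as the last step left them, time stands still between calls to the robot, and variables do not carry over. Pictures are saved under pics/ and viewed, and the job is handed in when it is done.

Besides the shell and the picture viewer there is one more tool, called after "Emit:" in YAML: its name, and indented under it one key for each argument. drive_tool: Moves the arm, as the interface text tells. Its arguments: {"type":"object","properties":{"deltas":{"type":"array"},"squeeze":{"type":"number"}},"required":["deltas"]}

```bash
mkdir -p pics; ls; python3 - <<'E'
from plant import bot
import cv2,numpy as np
s=bot.state(); print({k:np.round(v,3).tolist() for k,v in s.items()})
for n in ["scene","top"]:
    p=bot.camera(n); cv2.imwrite(f"pics/{n}0.png",p["color"][:,:,::-1])
    print(n,p["shot"],np.round(p["K"],1).tolist(),np.round(p["R"],3).tolist(),np.round(p["t"],3).tolist())
    for q in ["fixture","tool_mid","tool_front","tool_dial","lever_pivot","lever_knob","spare","grease","driver"]:
        try:
            print(q,[(round(d["conf"],2),np.round(d["location"],3).tolist()) for d in bot.look_for(p,q)][:4])
        except Exception as e: print(q,e)
E
```

```text
pics
{'time': 0.0, 'joints': [1.149, 0.412, -0.013, 1.597, 0.006, 1.134, -0.082], 'dq': [-0.001, 0.0, 0.001, 0.002, 0.001, -0.001, 0.001], 'joint_torque': [0.0, -60.062, 0.682, -29.941, 0.014, 0.011, -0.0], 'position': [0.216, -0.586, 0.249], 'tool_rot': [0.984, 0.176, -0.0, -0.001], 'force': [-0.282, 0.045, -0.505], 'ft_torque': [0.02, 0.022, -0.012], 'finger_gap': 0.086}
scene 1 [[514.2, 0.0, 319.1], [0.0, 514.2, 197.7], [0.0, 0.0, 1.0]] [[-0.014, 1.0, -0.002], [0.806, 0.011, -0.592], [-0.592, -0.01, -0.806]] [0.022, -0.38, 1.727]
fixture [(0.68, [0.511, -0.091, 0.045]), (0.57, [0.563, -0.023, 0.015])]
tool_mid [(0.98, [0.512, -0.093, 0.047]), (0.74, [0.38, -0.294, 0.043]), (0.6, [0.79, -0.003, 0.048])]
tool_front [(0.78, [0.789, -0.006, 0.038]), (0.76, [0.511, -0.093, 0.045]), (0.66, [0.384, -0.293, 0.041])]
tool_dial [(0.62, [0.368, -0.303, 0.084]), (0.57, [0.785, 0.003, 0.076]), (0.46, [0.498, -0.092, 0.092])]
lever_pivot [(0.81, [0.568, -0.022, 0.016])]
lever_knob [(0.69, [0.572, 0.088, 0.126])]
spare [(0.84, [0.551, -0.275, 0.045])]
grease [(0.76, [0.708, -0.147, 0.066])]
driver [(0.75, [0.419, 0.137, 0.024]), (0.41, [0.548, -0.275, 0.042])]
top 2 [[384.3, 0.0, 317.8], [0.0, 384.3, 196.5], [0.0, 0.0, 1.0]] [[-0.109, -0.994, -0.006], [-0.968, 0.108, -0.226], [0.225, -0.019, -0.974]] [0.038, 0.594, 0.909]
fixture []
tool_mid [(0.85, [0.488, -0.092, 0.066]), (0.72, [0.361, -0.294, 0.052]), (0.64, [0.764, -0.003, 0.035])]
tool_front [(0.96, [0.765, -0.002, 0.044]), (0.85, [0.358, -0.292, 0.053]), (0.75, [0.491, -0.09, 0.063])]
tool_dial [(0.82, [0.362, -0.304, 0.085]), (0.78, [0.496, -0.096, 0.1]), (0.71, [0.773, 0.003, 0.081])]
lever_pivot [(0.71, [0.518, -0.025, 0.016])]
lever_knob [(0.87, [0.571, 0.093, 0.136])]
spare [(0.92, [0.517, -0.276, 0.049]), (0.17, [0.686, -0.146, 0.076])]
grease [(0.92, [0.683, -0.148, 0.077]), (0.58, [0.492, -0.096, 0.063])]
driver [(0.75, [0.411, 0.136, 0.018])]
```

View pics/scene0.png

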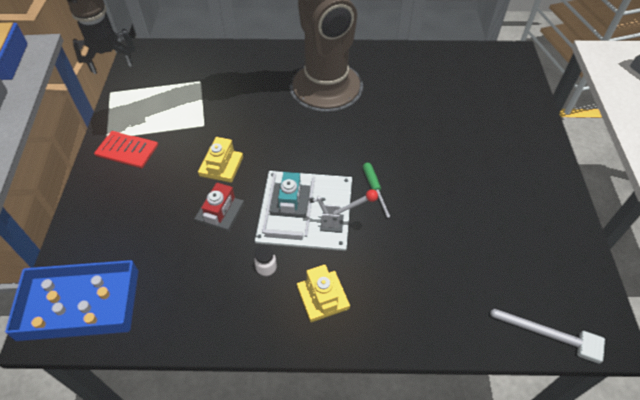

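View pics/top0.png

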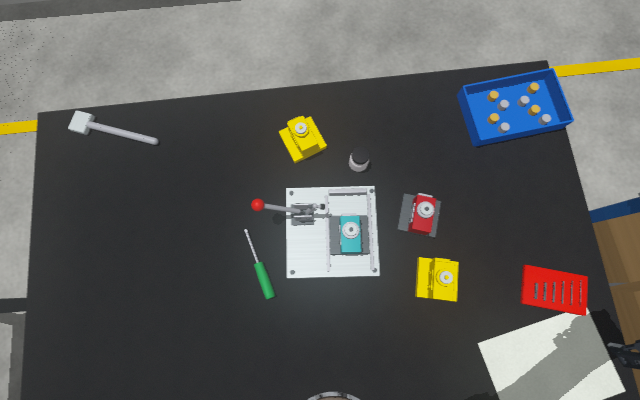

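```bash
python3 -c "
import cv2
a=cv2.imread('pics/scene0.png')[130:300,180:460];cv2.imwrite('pics/sc.png',cv2.resize(a,None,fx=2.8,fy=2.8,interpolation=2))
a=cv2.imread('pics/top0.png')[60:280,190:460];cv2.imwrite('pics/tc.png',cv2.resize(a,None,fx=2.7,fy=2.7,interpolation=2))"
```

```text
(no output)
```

View pics/sc.png

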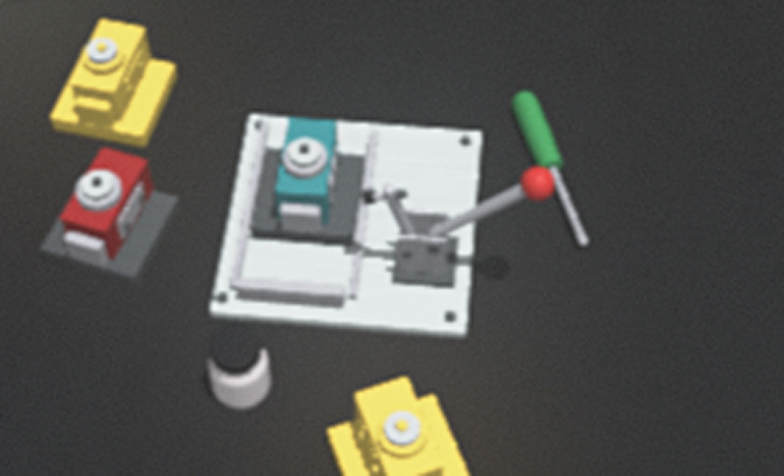

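View pics/tc.png

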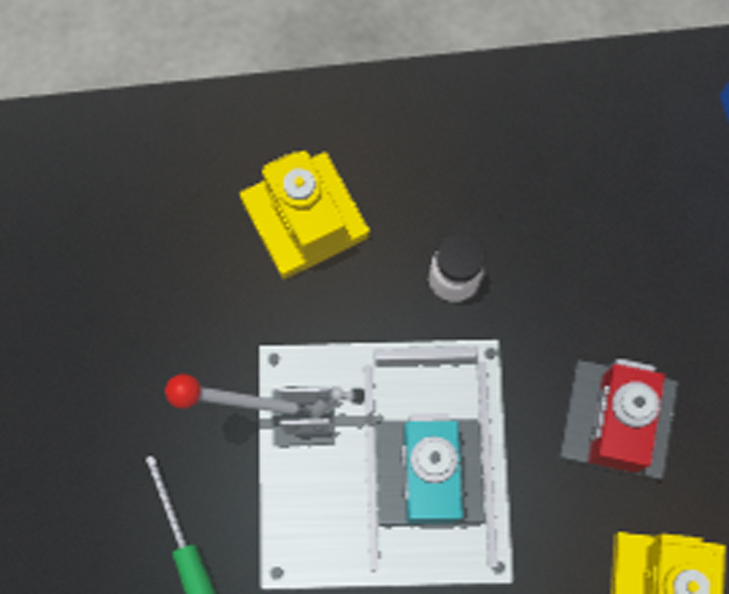

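Only one teal tool: top (349,232), scene (289,188). The red one at top (424,210) is the spare, and the yellow ones at (302,138) and (438,280) are look-alikes. The knob is at top (258,205). The lever is open, leaning to +y. Next I fit the fixture pose.

```bash
cat > h.py <<'E'
import numpy as np,cv2
from scipy.optimize import least_squares
from scipy.spatial.transform import Rotation as Ro
def proj(p,X):
    X=np.atleast_2d(X); c=X@p["R"].T+p["t"]; u=c@p["K"].T; return u[:,:2]/u[:,2:]
def tri(ps,uvs):
    f=lambda X: np.concatenate([proj(p,X)[0]-uv for p,uv in zip(ps,uvs)])
    r=least_squares(f,[.5,0,.1]); return r.x,np.abs(r.fun).max()
def fw(fx,P):
    P=np.atleast_2d(P).astype(float); c,s=np.cos(fx[2]),np.sin(fx[2])
    return np.c_[fx[0]+c*P[:,0]-s*P[:,1], fx[1]+s*P[:,0]+c*P[:,1], P[:,2]]
E
cat > m.py <<'E'
from plant import bot
from h import *
ps=[bot.camera("scene"),bot.camera("top")]
A=np.array([[-165,-75,12],[-165,165,12],[75,165,12],[75,-75,12]])/1e3
cl=[np.array([[250,115],[481,131],[467,322],[212,306]])/2.8+[180,130],
    np.array([[512,582],[261,587],[260,346],[498,341]])/2.7+[190,60]]
f=lambda x: np.concatenate([(proj(p,fw(x,A))-c).ravel() for p,c in zip(ps,cl)])
r=least_squares(f,[.57,-.09,0]); fx=r.x; print(np.round(fx,4),np.round(r.fun,1))
# knob & teal masks
uv=[];
for p in ps:
    hsv=cv2.cvtColor(p["color"],cv2.COLOR_RGB2HSV)
    m=(((hsv[...,0]<6)|(hsv[...,0]>174))&(hsv[...,1]>170)&(hsv[...,2]>80)).astype(np.uint8)
    k=proj(p,fw(fx,[[0,.218,.15]]))[0]; print("pred knob",k)
    yy,xx=np.nonzero(m); s=np.hypot(xx-k[0],yy-k[1])<15; uv.append([xx[s].mean(),yy[s].mean()]); print(uv[-1],s.sum())
print("knob",tri(ps,uv))
np.save("fx.npy",fx)
# overlay
for p,n,roi,z in zip(ps,["sc1","tc1"],[(150,265,245,385),(175,290,245,395)],[5,5]):
    y0,y1,x0,x1=roi; im=cv2.resize(p["color"][y0:y1,x0:x1,::-1],None,fx=z,fy=z,interpolation=2)
    def poly(P,c):
        q=((proj(p,fw(fx,np.array(P)/1e3))-[x0,y0]+.5)*z).astype(np.int32); cv2.polylines(im,[q],True,c,1)
    poly(A*1e3,(0,0,255)); poly([[50,-50,38],[50,50,38],[50,50,12],[50,-50,12]],(255,0,255))
    for d in (-50,): 
      poly([[d-50,-24,82],[d+40,-24,82],[d+40,24,82],[d-50,24,82]],(0,255,255))
      poly([[d-50,-50,32],[d+50,-50,32],[d+50,50,32],[d-50,50,32]],(0,255,0))
    cv2.imwrite(f"pics/{n}.png",im)
E
python3 m.py
```

```text
[ 0.5523 -0.1017 -0.0818] [-0.6 -1.4 -0.5 -1.  -0.9  2.6 -1.   0.8 -0.2  0.6 -0.7  1.4 -1.1  0.1
 -0.7 -0.6]
pred knob [371.59868796 194.40472281]
[np.float64(372.8181818181818), np.float64(192.95454545454547)] 22
pred knob [257.2522876  205.52357449]
[np.float64(257.15966386554624), np.float64(204.38655462184875)] 119
knob (array([0.57115684, 0.11612503, 0.15713875]), np.float64(0.7340908327342959))
```

View pics/sc1.png

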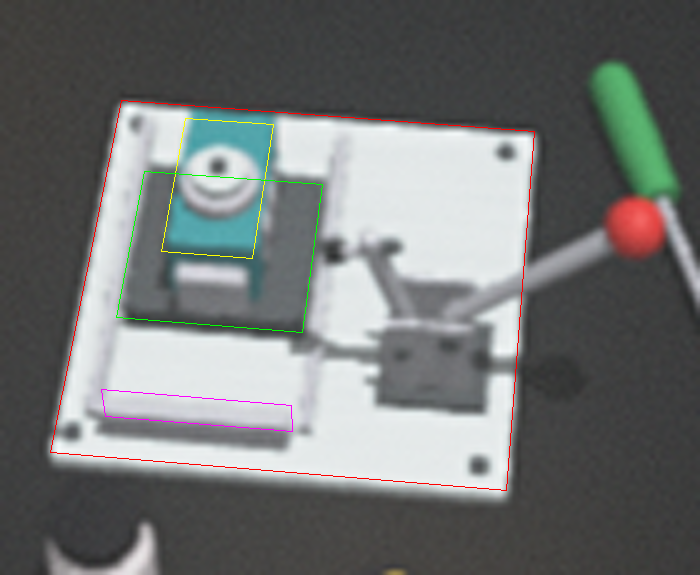

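View pics/tc1.png

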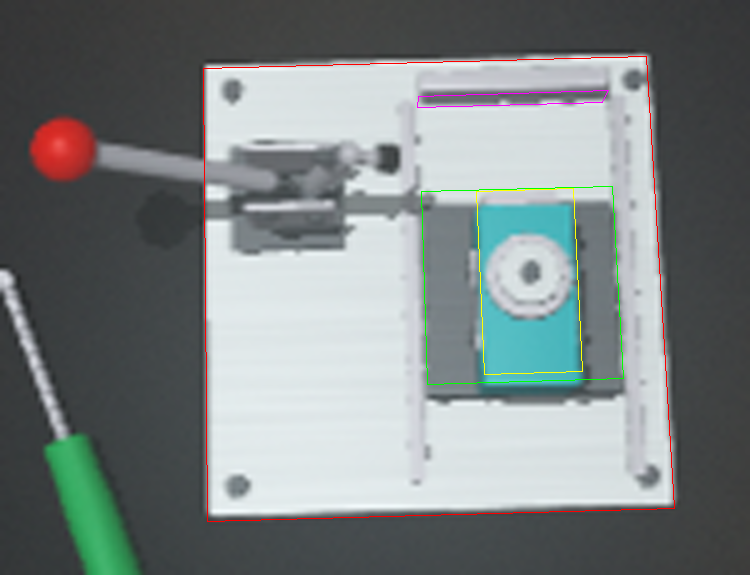

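The overlay fits within about 2–3 mm, and the triangulated knob at (0.571, 0.116, 0.157) matches the fixture prediction. The tool's front face lies at about x = -106 mm in the fixture frame. First I shut the fingers and turn to line up with the fixture.

Emit:
drive_tool:
  deltas:
    - [0,0,0,0,0,0,6.25]
    - [0,0,0,0,0,0,6.25]
    - [0,0,0,0,0,0,6.25]
    - [0,0,0,0,0,0,6.25]
    - [0,0,0,0,0,0,0]
    - [0,0,0,0,0,0,0]
    - [0,0,0,0,0,0,0]
    - [0,0,0,0,0,0,0]
  squeeze: 30

```text
time: 1.77
position: [0.2166, -0.5863, 0.2503]
tool_rot: [0.999, -0.046, 0.0, 0.0]
force: [-0.2, -0.0, -0.1]
finger_gap: -0.0
```

Emit:
drive_tool:
  deltas:
    - [0,0.009,-0.032,0,0,0,-0.5]
    - [0,0.009,-0.032,0,0,0,0]
    - [0,0.009,-0.032,0,0,0,0]
    - [0,0.009,-0.032,0,0,0,0]
    - [0,0.009,-0.032,0,0,0,0]
    - [0,0.009,-0.032,0,0,0,0]
    - [0,0.009,-0.032,0,0,0,0]
    - [0,0.009,-0.032,0,0,0,0]

```text
time: 2.43
position: [0.3067, -0.3341, 0.2485]
tool_rot: [0.999, -0.039, -0.001, 0.003]
force: [1.2, -0.3, 0.8]
finger_gap: 0.0001
```

Emit:
drive_tool:
  deltas:
    - [0,0.009,-0.032,0,0,0,0]
    - [0,0.009,-0.032,0,0,0,0]
    - [0,0.009,-0.032,0,0,0,0]
    - [0,0.009,-0.032,0,0,0,0]
    - [0,0.009,-0.032,0,0,0,0]
    - [0,0.009,-0.032,0,0,0,0]
    - [0,0.009,-0.032,0,0,0,0]
    - [0,0,0,0,0,0,0]

```text
time: 3.1
position: [0.3892, -0.0988, 0.2498]
tool_rot: [1.0, -0.027, 0.003, 0.005]
force: [0.9, -0.2, 0.1]
finger_gap: 0.0002
```

```bash
cat > g.py <<'E'
import sys
from plant import bot
from h import *
fx=np.load("fx.npy")
def go(P):
    s=bot.state(); R=Ro.from_quat(s["tool_rot"]); p=np.array(s["position"])
    c,sn=np.cos(fx[2]),np.sin(fx[2]); d=p-[fx[0],fx[1],0]
    print("fixture pos",np.round([c*d[0]+sn*d[1],-sn*d[0]+c*d[1],d[2]],4),"F",np.round(s["force"],1),"t",round(s["time"],2))
    T=fw(fx,P)[0]; Rt=Ro.from_matrix(np.array([[c,sn,0],[sn,-c,0],[0,0,-1]]))
    print("tool delta mm",np.round(R.inv().apply(T-p)*1e3,1),"turn",np.round((R.inv()*Rt).as_rotvec(degrees=True),2))
if len(sys.argv)>1: go([float(a) for a in sys.argv[1:4]])
E
python3 g.py -.147 0 .066
```

```text
fixture pos [-0.1628 -0.0105  0.2498] F [ 0.9 -0.2  0.1] t 3.1
tool delta mm [ 15.  -11.7 183.8] turn [ 0.53 -0.35  1.63]
```

Emit:
drive_tool:
  deltas:
    - [0,0.002,-0.002,0.023,0.5,-0.3,1.6]
    - [0,0.002,-0.002,0.023,0,0,0]
    - [0,0.002,-0.002,0.023,0,0,0]
    - [0,0.002,-0.002,0.023,0,0,0]
    - [0,0.002,-0.002,0.023,0,0,0]
    - [0,0.002,-0.001,0.023,0,0,0]
    - [0,0.002,0,0.023,0,0,0]
    - [0,0,0,0,0,0,0]

```text
time: 3.77
position: [0.4102, -0.0876, 0.087]
tool_rot: [1.0, -0.029, 0.007, 0.001]
force: [-0.1, 1.3, 0.6]
finger_gap: 0.0003
```

```bash
python3 g.py -.147 0 .066; python3 - <<'E'
from plant import bot
import cv2
p=bot.camera("top");cv2.imwrite("pics/t2.png",cv2.resize(p["color"][170:310,220:420,::-1],None,fx=4,fy=4,interpolation=2))
E
```

```text
fixture pos [-0.1427  0.0025  0.087 ] F [-0.1  1.3  0.6] t 3.77
tool delta mm [-4.7  2.3 20.9] turn [ 0.13 -0.82  1.33]
```

View pics/t2.png

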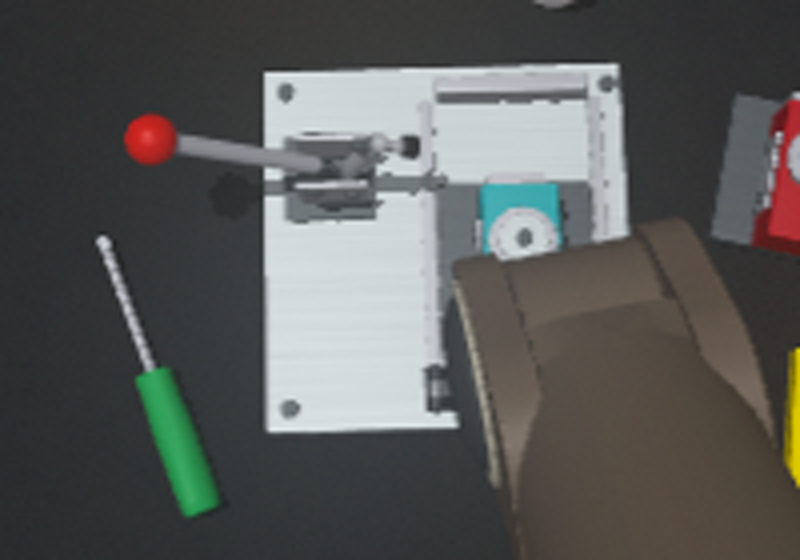

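The top view shows the arm over the tool's front, with the dial at crop (525,237) unobstructed and nothing moved. Now I lower the hand behind the front face and begin a slow push.

Emit:
drive_tool:
  deltas:
    - [0,-0.002,0.001,0.011,0.1,-0.8,1.3]
    - [0,-0.002,0.001,0.01,0,0,0]
    - [0,0,0,0,0,0,0]
    - [0,0.006,0,0,0,0,0]
    - [0,0.006,0,0,0,0,0]
    - [0,0.006,0,0,0,0,0]
    - [0,0.006,0,0,0,0,0]
    - [0,0,0,0,0,0,0]

```text
time: 4.48
position: [0.4367, -0.0933, 0.0758]
tool_rot: [0.999, -0.039, 0.005, 0.002]
force: [1.0, 0.6, -0.8]
finger_gap: -0.0004
```

```bash
python3 g.py -.061 0 .066
```

```text
fixture pos [-0.1159 -0.001   0.0758] F [ 1.   0.6 -0.8] t 4.48
tool delta mm [54.8 -0.9 10.3] turn [ 0.16 -0.53  0.19]
```

Emit:
drive_tool:
  deltas:
    - [0,0,0,0.005,0.1,-0.5,0.2]
    - [0,0.006,0,0.002,0,0,0]
    - [0,0.006,0,0,0,0,0]
    - [0,0.006,0,0,0,0,0]
    - [0,0.006,0,0,0,0,0]
    - [0,0.006,0,0,0,0,0]
    - [0,0.006,0,0,0,0,0]
    - [0,0,0,0,0,0,0]

```text
time: 5.15
position: [0.4521, -0.0957, 0.0631]
tool_rot: [0.999, -0.042, -0.023, 0.001]
force: [1.1, -0.4, 0.6]
finger_gap: 0.0004
```

```bash
python3 g.py -.061 0 .066
```

```text
fixture pos [-0.1003 -0.0022  0.0631] F [ 1.1 -0.4  0.6] t 5.15
tool delta mm [39.1 -2.3 -4.8] turn [ 0.26  2.68 -0.11]
```

```bash
python3 - <<'E'
from plant import bot
import cv2,numpy as np
for n,r in [("scene",(140,280,240,440)),("top",(160,300,220,420))]:
    p=bot.camera(n);a,b,c,d=r
    cv2.imwrite(f"pics/{n}3.png",cv2.resize(p["color"][a:b,c:d,::-1],None,fx=4,fy=4,interpolation=2))
s=bot.state();print({k:np.round(v,3).tolist() for k,v in s.items()})
E
```

```text
{'time': 5.25, 'joints': [0.332, 0.446, -0.285, 2.104, 0.205, 0.663, -1.749], 'dq': [0.003, -0.006, -0.003, -0.006, 0.001, -0.014, 0.0], 'joint_torque': [-0.008, -50.009, -2.519, -18.336, -0.018, 0.442, -0.002], 'position': [0.453, -0.096, 0.063], 'tool_rot': [0.999, -0.042, -0.022, 0.001], 'force': [0.644, -0.587, -0.749], 'ft_torque': [0.011, -0.071, -0.084], 'finger_gap': -0.0}
```

View pics/scene3.png

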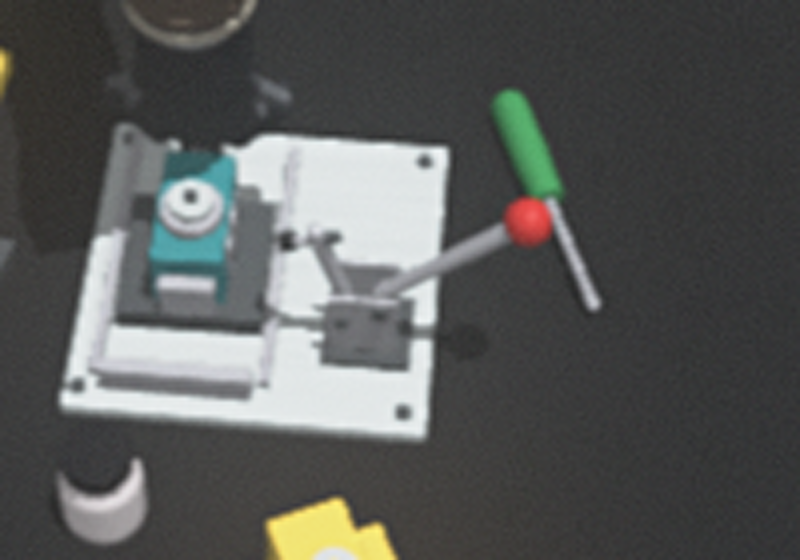

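View pics/top3.png

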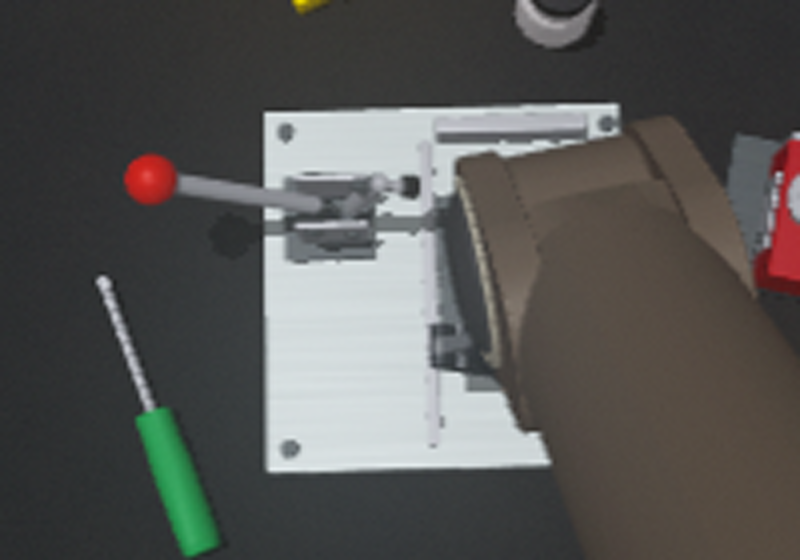

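The scene view shows the tool pushed forward and flat on the plate, with the dial clear at crop (190,205). Under load the hand lags and tilts slightly, so I correct the tilt, rise a little and push with bigger steps.

Emit:
drive_tool:
  deltas:
    - [0,0.004,-0.001,-0.003,0,2.5,0]
    - [0,0.008,-0.001,-0.002,0,2,0]
    - [0,0.008,0,-0.001,0,1,0]
    - [0,0.008,0,-0.001,0,1,0]
    - [0,0.008,0,0,0,1,0]
    - [0,0.008,0,0,0,0.5,0]
    - [0,0.008,0,0,0,0.5,0]
    - [0,0.004,0,0,0,0.5,0]

```text
time: 5.92
position: [0.492, -0.0972, 0.0658]
tool_rot: [0.998, -0.042, 0.039, 0.005]
force: [-14.6, 0.9, 10.1]
finger_gap: -0.0001
```

```bash
python3 g.py -.061 0 .066
```

```text
fixture pos [-0.0604 -0.0004  0.0658] F [-14.6   0.9  10.1] t 5.92
tool delta mm [-0.6 -0.4 -0.2] turn [ 0.35 -4.49 -0.13]
```

Emit:
drive_tool:
  deltas:
    - [0,0.004,0,0,0,0,0]
    - [0,0.004,0,0,0,0,0]
    - [0,0.004,0,0,0,0,0]
    - [0,0.004,0,0,0,0,0]
    - [0,0,0,0,0,0,0]
    - [0,0,0,0,0,0,0]
    - [0,0,0,0,0,0,0]
    - [0,0,0,0,0,0,0]

```text
time: 6.58
position: [0.4923, -0.0974, 0.064]
tool_rot: [0.999, -0.042, 0.02, 0.006]
force: [-7.0, 1.0, 3.5]
finger_gap: -0.0004
```

```bash
python3 g.py -.061 0 .066;python3 - <<'E'
from plant import bot
import cv2,numpy as np
p=bot.camera("scene");a,b,c,d=(160,260,250,390)
cv2.imwrite("pics/scene4.png",cv2.resize(p["color"][a:b,c:d,::-1],None,fx=5,fy=5,interpolation=2))
E
```

```text
fixture pos [-0.0601 -0.0006  0.064 ] F [-7.   1.   3.5] t 6.58
tool delta mm [-0.9 -0.6 -2.1] turn [ 0.57 -2.37 -0.16]
```

View pics/scene4.png

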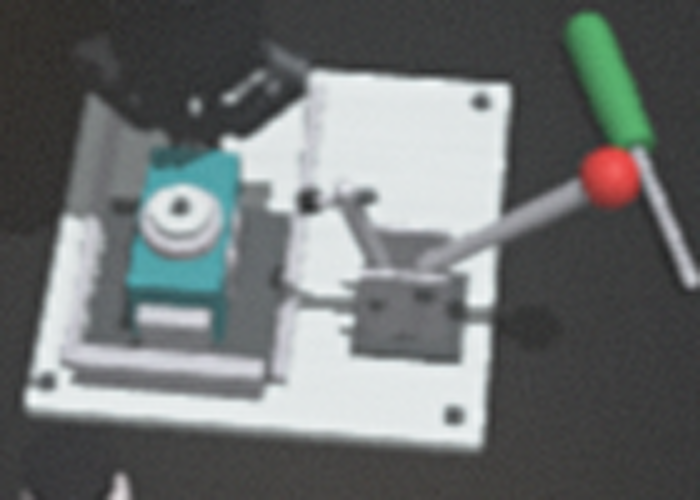

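The foot meets the stop bar (crop 165,355), and further pushing moves nothing while the force builds. The tool is home. I back off and go up.

Emit:
drive_tool:
  deltas:
    - [0,-0.01,0,0,0,-1,0]
    - [0,-0.02,0,0,0,-1,0]
    - [0,-0.025,0,0,0,0,0]
    - [0,-0.005,0,-0.02,0,0,0]
    - [0,0,0,-0.04,0,0,0]
    - [0,0,0,-0.04,0,0,0]
    - [0,0,0,-0.04,0,0,0]
    - [0,0,0,-0.04,0,0,0]

```text
time: 7.3
position: [0.4342, -0.0894, 0.2455]
tool_rot: [0.999, -0.041, 0.006, 0.003]
force: [1.9, -1.1, -0.6]
finger_gap: -0.0003
```

```bash
python3 g.py 0 .29 .29
```

```text
fixture pos [-0.1187  0.0026  0.2455] F [ 1.9 -1.1 -0.6] t 7.3
tool delta mm [ 119.2 -287.2  -44.4] turn [ 0.28 -0.72 -0.01]
```

Emit:
drive_tool:
  deltas:
    - [0,0,-0.03,-0.025,0.2,-0.7,0]
    - [0,0,-0.037,-0.02,0,0,0]
    - [0,0,-0.037,0,0,0,0]
    - [0,0,-0.037,0,0,0,0]
    - [0,0,-0.037,0,0,0,0]
    - [0,0,-0.037,0,0,0,0]
    - [0,0,-0.037,0,0,0,0]
    - [0,0,-0.037,0,0,0,0]

```text
time: 7.97
position: [0.4746, 0.2044, 0.3137]
tool_rot: [0.998, -0.051, 0.025, -0.001]
force: [0.9, -0.0, -0.0]
finger_gap: -0.0002
```

Emit:
drive_tool:
  deltas:
    - [0,0.03,0,0,0,0,0]
    - [0,0.03,0,0,0,0,0]
    - [0,0.03,0,0,0,0,0]
    - [0,0.03,0,0,0,0,0]
    - [0,0,0,0,0,0,0]
    - [0,0,0,0,0,0,0]
    - [0,0,0,0,0,0,0]
    - [0,0,0,0,0,0,0]

```text
time: 8.63
position: [0.6026, 0.2115, 0.326]
tool_rot: [0.998, -0.042, 0.034, -0.01]
force: [0.3, -0.3, 0.3]
finger_gap: 0.0001
```

```bash
python3 g.py 0 .275 .16; cat > pic.py <<'E'
import sys,cv2
from plant import bot
for n,r in [("scene",(110,250,260,460)),("top",(140,280,200,400))]:
    p=bot.camera(n);a,b,c,d=r
    cv2.imwrite(f"pics/{n}{sys.argv[1]}.png",cv2.resize(p["color"][a:b,c:d,::-1],None,fx=4,fy=4,interpolation=2))
E
python3 pic.py 5
```

```text
fixture pos [0.0246 0.3163 0.326 ] F [ 0.3 -0.3  0.3] t 8.63
tool delta mm [-35.6  45.2 162.9] turn [-1.35 -3.84 -0.11]
```

View pics/scene5.png

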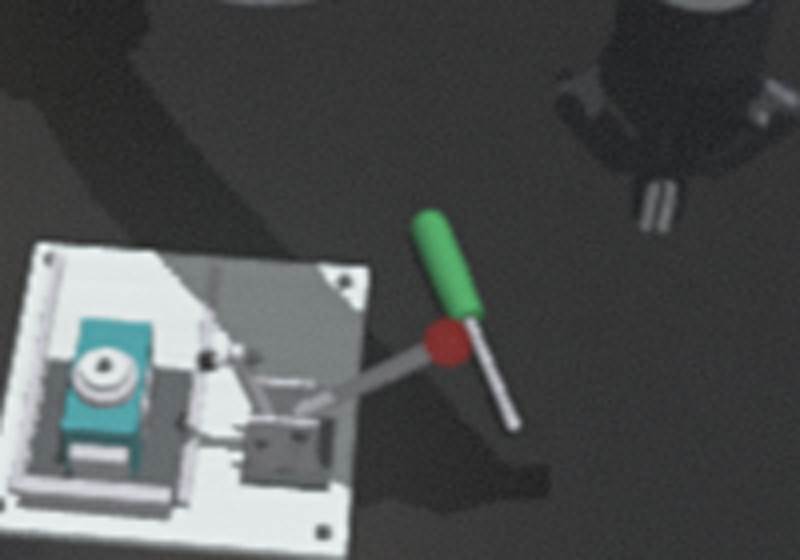

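The fingers' knuckles spread wide along the jaw direction, visible at crop (565,100) and (790,100). To keep them off the knob I turn the hand 90° so its narrow side faces the knob. First I check joint 7.

Emit:
drive_tool:
  deltas:
    - [0,-0.005,0.002,0,-1.3,-3.8,5]
    - [0,-0.005,0,0,0,0,7]
    - [0,0,0,0,0,0,7]
    - [0,0,0,0,0,0,7]
    - [0,0,0,0,0,0,7]
    - [0,0,0,0,0,0,0]
    - [0,0,0,0,0,0,0]
    - [0,0,0,0,0,0,0]

```text
time: 9.4
position: [0.5873, 0.2115, 0.3297]
tool_rot: [0.945, -0.328, 0.0, -0.002]
force: [0.1, 0.4, -0.4]
finger_gap: 0.0001
```

```bash
python3 g.py 0 .275 .16; python3 -c "
from plant import bot;import numpy as np;print(np.round(bot.state()['joints'],3))"
```

```text
fixture pos [0.0093 0.315  0.3297] F [ 0.1  0.4 -0.4] t 9.4
tool delta mm [ 14.5  39.1 169.5] turn [-2.100e-01 -2.000e-02 -3.362e+01]
[-0.117  0.392 -0.428  1.467  0.163  1.315 -2.797]
```

Positive turns drive joint 7 towards its limit, so I turn the other way.

Emit:
drive_tool:
  deltas:
    - [0,0,0,0,0,0,-7.1]
    - [0,0,0,0,0,0,-7.1]
    - [0,0,0,0,0,0,-7.1]
    - [0,0,0,0,0,0,-7.1]
    - [0,0,0,0,0,0,-7.1]
    - [0,0,0,0,0,0,-7.1]
    - [0,0,0,0,0,0,-7.1]
    - [0,0,0,0,0,0,-7.1]

```text
time: 10.07
position: [0.5858, 0.212, 0.3315]
tool_rot: [0.986, 0.168, 0.003, -0.001]
force: [0.5, 0.7, 0.9]
finger_gap: -0.0002
```

Emit:
drive_tool:
  deltas:
    - [0,0,0,0,0,0,-7.1]
    - [0,0,0,0,0,0,-7.1]
    - [0,0,0,0,0,0,-7.1]
    - [0,0,0,0,0,0,-7.1]
    - [0,0,0,0,0,0,-7.1]
    - [0,0,0,0,0,0,-7.1]
    - [0,0,0,0,0,0,-7.1]
    - [0,0,0,0,0,0,-7.1]

```text
time: 10.73
position: [0.5851, 0.2113, 0.3331]
tool_rot: [0.785, 0.62, 0.004, 0.001]
force: [0.3, -0.6, -0.0]
finger_gap: -0.0
```

```bash
sed -i 's/print("tool delta/Rt=Rt*Ro.from_rotvec([0,0,-np.pi\/2])\n    print("tool delta/' g.py; python3 g.py 0 .275 .16; python3 -c "
from plant import bot;import numpy as np;print(np.round(bot.state()['joints'],3))"
```

```text
fixture pos [0.0071 0.3147 0.3331] F [ 0.3 -0.6 -0. ] t 10.73
tool delta mm [-41.1  -2.1 172.9] turn [ 0.38 -0.26 -8.71]
[ 0.14   0.467 -0.83   1.454  0.348  1.364 -0.939]
```

Emit:
drive_tool:
  deltas:
    - [0,-0.006,0,0,0.3,-0.2,-4.4]
    - [0,-0.008,0,0.02,0,0,-4.3]
    - [0,-0.008,0,0.025,0,0,0]
    - [0,-0.008,0,0.025,0,0,0]
    - [0,0,0,0.025,0,0,0]
    - [0,0,0,0.025,0,0,0]
    - [0,0,0,0.025,0,0,0]
    - [0,0,0,0,0,0,0]

```text
time: 11.4
position: [0.5829, 0.1804, 0.1863]
tool_rot: [0.72, 0.694, 0.005, 0.002]
force: [-0.4, -0.8, -0.8]
finger_gap: -0.0001
```

```bash
python3 g.py 0 .275 .16; python3 pic.py 6
```

```text
fixture pos [0.0075 0.2837 0.1863] F [-0.4 -0.8 -0.8] t 11.4
tool delta mm [-8.5 -8.1 26.2] turn [ 0.52 -0.26  2.53]
```

View pics/scene6.png

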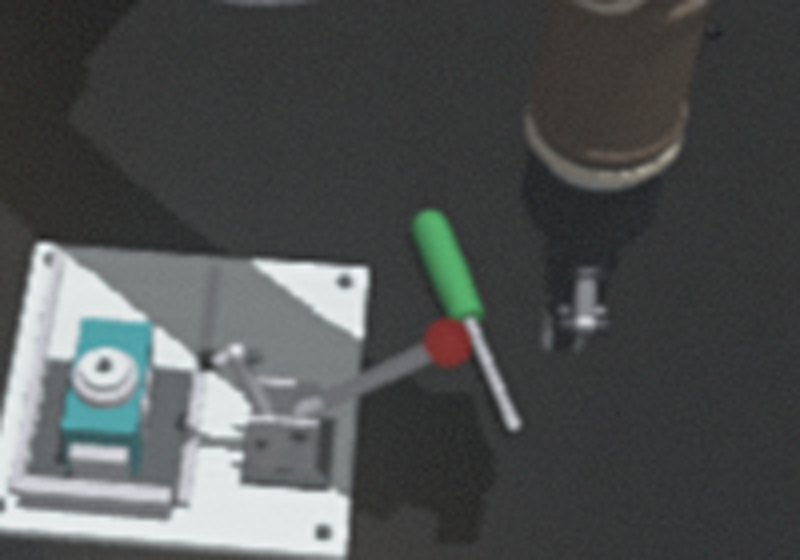

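The fingers stand to the right of the knob (crop 447,342), with the narrow side facing it and a gap in between. I lower to knob height and centre.

Emit:
drive_tool:
  deltas:
    - [0,0,-0.004,0.012,0.5,-0.3,2.5]
    - [0,0,-0.004,0.011,0,0,0]
    - [0,0,0,0.002,0,0,0]
    - [0,0,0,0,0,0,0]
    - [0,-0.008,0,0,0,0,0]
    - [0,-0.008,0,0,0,0,0]
    - [0,-0.008,0,0,0,0,0]
    - [0,0,0,0,0,0,0]

```text
time: 12.17
position: [0.5794, 0.1597, 0.1754]
tool_rot: [0.733, 0.681, 0.009, 0.005]
force: [0.2, 0.3, 0.4]
finger_gap: 0.0001
```

```bash
python3 g.py 0 .11 .16
```

```text
fixture pos [0.0057 0.2627 0.1754] F [0.2 0.3 0.4] t 12.17
tool delta mm [-152.8   -7.2   14.2] turn [ 1.1  -0.42  0.47]
```

Emit:
drive_tool:
  deltas:
    - [0,0,-0.005,0.014,1,-0.4,0.5]
    - [0,0,-0.002,0.004,0,0,0]
    - [0,0,0,0,0,0,0]
    - [0,-0.006,0,0,0,0,0]
    - [0,-0.006,0,0,0,0,0]
    - [0,-0.006,0,0,0,0,0]
    - [0,-0.006,0,0,0,0,0]
    - [0,0,0,0,0,0,0]

```text
time: 12.83
position: [0.571, 0.1394, 0.1587]
tool_rot: [0.735, 0.678, 0.005, -0.002]
force: [-0.3, -0.2, -0.2]
finger_gap: -0.0001
```

```bash
python3 g.py 0 .11 .16; python3 pic.py 7
```

```text
fixture pos [-0.0011  0.2419  0.1587] F [-0.3 -0.2 -0.2] t 12.83
tool delta mm [-131.8    0.8   -2.6] turn [ 0.26 -0.56  0.11]
```

View pics/scene7.png

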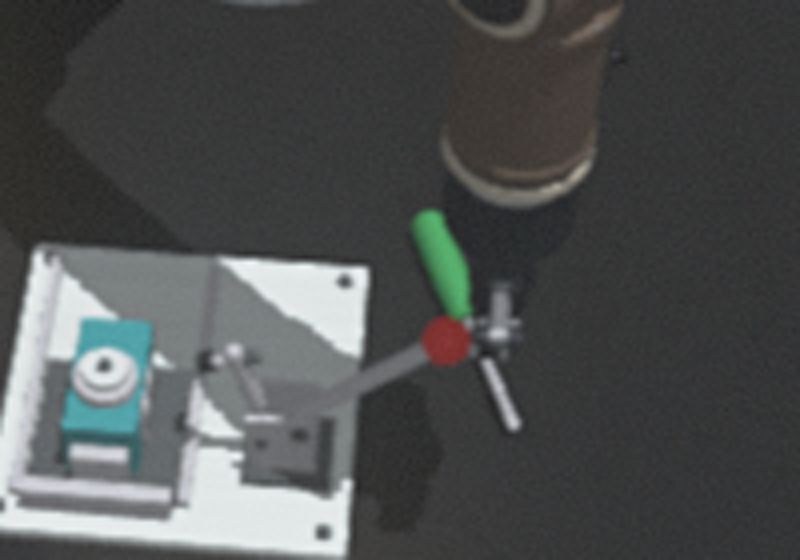

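The finger is about to touch the knob, level with it. Now I push along the arc.

Emit:
drive_tool:
  deltas:
    - [0,-0.01,0,0,0,0,0]
    - [0,-0.01,0,0,0,0,0]
    - [0,-0.01,0,-0.001,0,0,0]
    - [0,-0.01,0,-0.001,0,0,0]
    - [0,-0.01,0,-0.001,0,0,0]
    - [0,-0.01,0,-0.001,0,0,0]
    - [0,-0.01,0,0,0,0,0]
    - [0,-0.01,0,0,0,0,0]

```text
time: 13.6
position: [0.5684, 0.113, 0.1817]
tool_rot: [0.72, 0.692, 0.042, -0.017]
force: [-5.9, 16.4, 14.7]
finger_gap: -0.0003
```

```bash
python3 g.py 0 .11 .165; python3 pic.py 8
```

```text
fixture pos [-0.0015  0.2153  0.1817] F [-5.9 16.4 14.7] t 13.6
tool delta mm [-106.3   -3.4    7.8] turn [ 1.82 -4.79  2.42]
```

View pics/scene8.png

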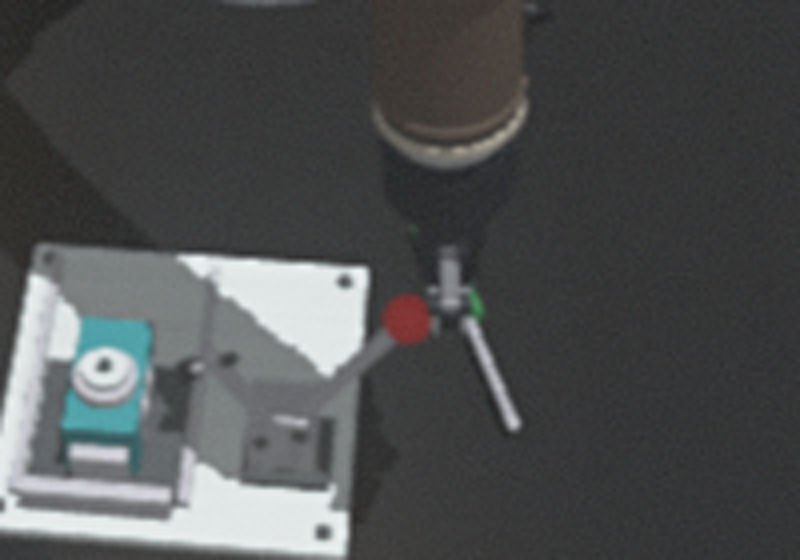

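The lever is rising (knob at crop 407,320) and the finger is riding up a little with it. I correct the tilt and height and push on harder.

Emit:
drive_tool:
  deltas:
    - [0,-0.012,0,0.006,1,-4,1]
    - [0,-0.014,0,0.004,0.5,-2,1]
    - [0,-0.014,0,0.003,0,-1,0]
    - [0,-0.014,0,0.002,0,-1,0]
    - [0,-0.014,0,0.002,0,-1,0]
    - [0,-0.014,0,0.001,0,-1,0]
    - [0,-0.014,0,0,0,-1,0]
    - [0,-0.01,0,0,0,0,0]

```text
time: 14.37
position: [0.5673, 0.0291, 0.1769]
tool_rot: [0.726, 0.686, -0.022, 0.039]
force: [0.7, 1.9, -1.8]
finger_gap: -0.0004
```

```bash
python3 g.py 0 .11 .17; python3 pic.py 9
```

```text
fixture pos [0.0043 0.1316 0.1769] F [ 0.7  1.9 -1.8] t 14.37
tool delta mm [-20.8  -5.1   8.5] turn [1.59 4.82 1.43]
```

View pics/scene9.png

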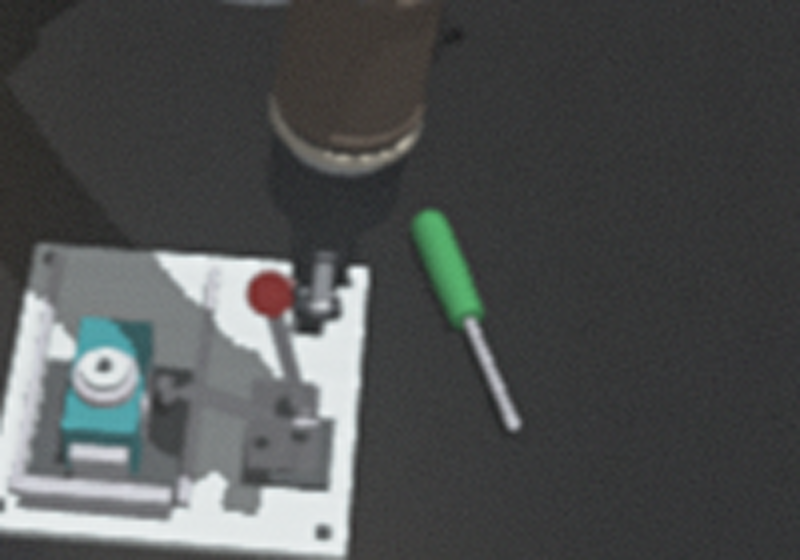

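The lever is just about upright, near the dead point, with little force left. Another 35 mm or so should snap it.

Emit:
drive_tool:
  deltas:
    - [0,-0.01,-0.002,0,0,1,0]
    - [0,-0.01,-0.001,0,0,1,0]
    - [0,-0.01,0,0,0,1,0]
    - [0,-0.008,0,0,0,0,0]
    - [0,0,0,0,0,0,0]
    - [0,0,0,0,0,0,0]
    - [0,0,0,0,0,0,0]
    - [0,0,0,0,0,0,0]

```text
time: 15.13
position: [0.5614, -0.0153, 0.1779]
tool_rot: [0.73, 0.684, -0.004, 0.02]
force: [0.6, -0.5, 0.2]
finger_gap: -0.0003
```

```bash
python3 g.py 0 .20 .17; python3 pic.py 10
```

```text
fixture pos [0.002  0.0868 0.1779] F [ 0.6 -0.5  0.2] t 15.13
tool delta mm [113.4  -0.3   4.1] turn [1.42 1.91 0.96]
```

View pics/scene10.png

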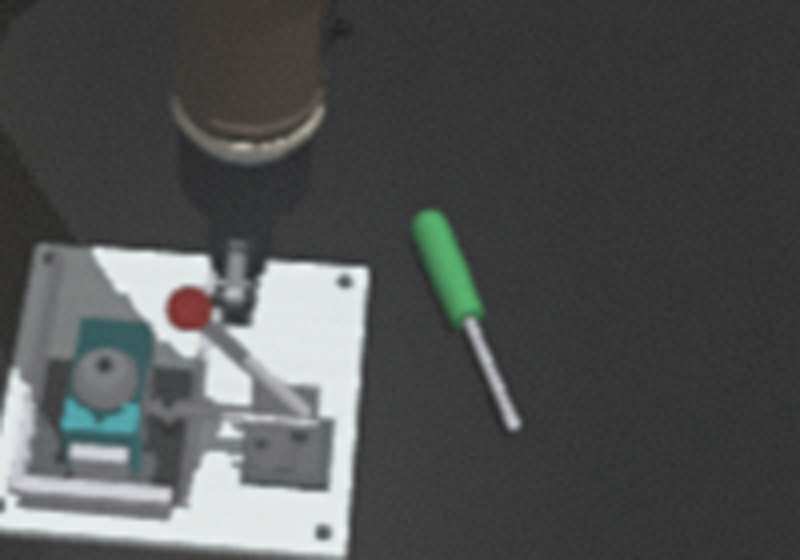

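The lever has snapped over (knob at crop 188,308), and the hold-down arm is level with its foot on the flange. I withdraw to +y and then up.

Emit:
drive_tool:
  deltas:
    - [0,0.015,0,0,0,0,0]
    - [0,0.03,0,0,0,0,0]
    - [0,0.03,0,0,0,0,0]
    - [0,0.03,0,-0.01,0,0,0]
    - [0,0.03,0,-0.03,0,0,0]
    - [0,0.03,0,-0.03,0,0,0]
    - [0,0.03,0,-0.03,0,0,0]
    - [0,0,0,-0.03,0,0,0]

```text
time: 15.9
position: [0.5675, 0.1909, 0.2959]
tool_rot: [0.729, 0.684, -0.01, 0.017]
force: [0.4, 0.4, 0.1]
finger_gap: -0.0
```

Emit:
drive_tool:
  deltas:
    - [0,0.02,0.03,0,0,0,0]
    - [0,0.02,0.03,0,0,0,0]
    - [0,0.02,0.03,0,0,0,0]
    - [0,0.02,0.03,0,0,0,0]
    - [0,0.02,0.02,0,0,0,0]
    - [0,0,0,0,0,0,0]
    - [0,0,0,0,0,0,0]
    - [0,0,0,0,0,0,0]

```text
time: 16.57
position: [0.7165, 0.299, 0.303]
tool_rot: [0.725, 0.688, -0.005, 0.019]
force: [-0.5, 0.7, -0.1]
finger_gap: -0.0002
```

```bash
python3 g.py 0 .20 .17; python3 - <<'E'
from plant import bot
from h import *
fx=np.load("fx.npy"); ps=[bot.camera("scene"),bot.camera("top")]
for p,n,(y0,y1,x0,x1) in zip(ps,["scF","tcF"],[(140,265,230,400),(130,290,230,450)]):
    z=700//(x1-x0)+0; im=cv2.resize(p["color"][y0:y1,x0:x1,::-1],None,fx=z,fy=z,interpolation=2); cv2.imwrite(f"pics/{n}.png",im)
uv=[]
for p in ps:
    hsv=cv2.cvtColor(p["color"],cv2.COLOR_RGB2HSV)
    m=((hsv[...,0]<6)|(hsv[...,0]>174))&(hsv[...,1]>150)&(hsv[...,2]>60)
    k=proj(p,fw(fx,[[0,.058,.164]]))[0]; yy,xx=np.nonzero(m); s=np.hypot(xx-k[0],yy-k[1])<14; uv.append([xx[s].mean(),yy[s].mean()]); print("knob px",uv[-1],"pred locked",k)
print("knob",tri(ps,uv),"pred",fw(fx,[[0,.058,.164]]))
for p in ps:
  for q in ["spare","grease","driver","tool_dial"]:
    print(q,[(round(d["conf"],2),np.round(d["location"],3).tolist()) for d in bot.look_for(p,q)][:2])
print("home dial pred",fw(fx,[[.003,0,.104]]))
E
```

```text
fixture pos [0.131  0.4127 0.303 ] F [-0.5  0.7 -0.1] t 16.57
tool delta mm [-204.4 -139.9  136.9] turn [1.23 1.88 1.65]
knob px [np.float64(306.7875), np.float64(186.4125)] pred locked [306.94235299 186.05905645]
knob px [np.float64(326.87719298245617), np.float64(201.40350877192984)] pred locked [326.50588149 202.29033528]
knob (array([ 0.55876232, -0.0446065 ,  0.1648826 ]), np.float64(0.15920480469583254)) pred [[ 0.55699553 -0.04390285  0.164     ]]
spare [(0.73, [0.546, -0.278, 0.045])]
grease [(0.86, [0.707, -0.146, 0.067])]
driver [(0.87, [0.424, 0.136, 0.02])]
tool_dial [(0.62, [0.367, -0.305, 0.081]), (0.56, [0.559, -0.098, 0.093])]
spare [(0.95, [0.518, -0.276, 0.049])]
grease [(0.88, [0.685, -0.144, 0.074])]
driver [(0.27, [0.516, -0.277, 0.054])]
tool_dial [(0.71, [0.774, 0.0, 0.084]), (0.7, [0.555, -0.1, 0.099])]
home dial pred [[ 0.55524489 -0.10195399  0.104     ]]
```

View pics/scF.png

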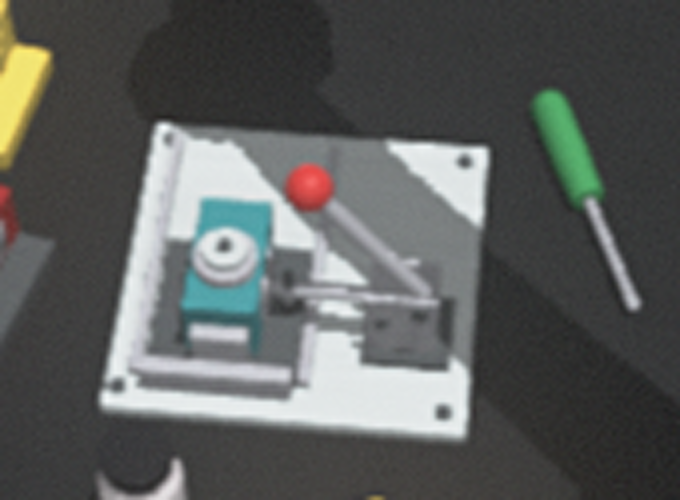

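View pics/tcF.png

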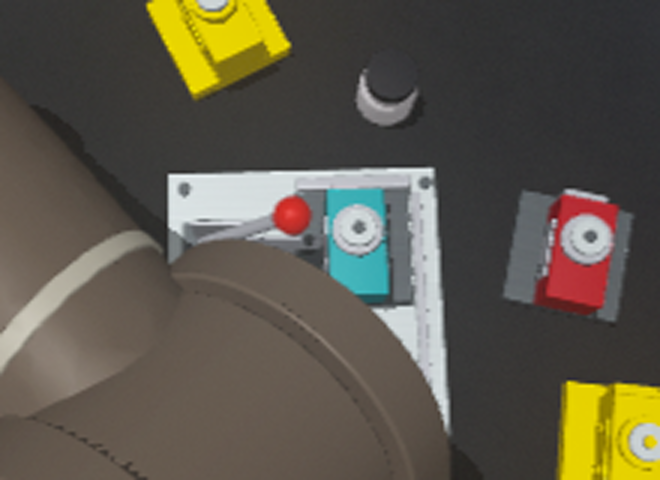

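The final views show the knob at the locked position, within 2 mm of the prediction. The foot is on the flange, the tool is against the stop bar, the bystanders are unmoved and the arm is clear. I hand in.

```bash
python3 -c "
from plant import bot
print(bot.close_job())"
```

```text
the job is handed in; nothing more can be done
None
```

The teal press tool is home against the stop bar and the clamp lever is in lock. I handed the job in at about 17 s of the 48 s allowed; no verdict came back.

**What I did:** I pushed the tool by its front face with shut fingers until it would not move further; the force on the hand reached about 15 N at the stop. I then turned the hand 90° to keep its knuckles off the knob and pushed the knob over its dead point. The lever snapped into lock, and I withdrew.

**Last checks:**

| Check | Result |
|---|---|
| Knob position | Within 2 mm of the locked position |
| Hold-down foot | On the tool's flange, in the picture |
| Tool position | The dial's position agrees with home within the network's roughly 4 mm error; contact with the stop bar shows in both views |
| Spare tool, grease jar | Unmoved within network accuracy, up to 5 mm |
| Screwdriver | Unmoved, from the scene view only |
| Robot | Clear of everything, with near-zero force |

**What disagreed or failed:**
- The screwdriver was hidden by the arm in the last top view. The network's low-confidence report there (0.27) was really the spare tool, so I ignored it.
- The hand tilted by up to about 5° under load in both pushes.
- When I first turned the hand for the lever, I turned it the wrong way and joint 7 came to -2.80, close to its -2.86 limit. I then turned it the other way.

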